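# Pop the analyser lid and take out the used cartridge

### The job

The analyser's run is finished: gently press the ribbed pad on the front of its lid down until the touch latch lets go, never hard enough to crack it, then get clear at once so that the sprung lid swings fully open by itself, untouched. Lift the used cartridge out of the bay by its rib and set it down gently, upright, inside the steel tray. Leave the lid open and the vial and everything else on the bench undisturbed.

Things in the scene. Friction and masses are not known exactly. Their poses are not given: they have to be found in the camera images.
- analyser: Fixed white bench analyser, 200 (x) x 170 (y) x 60 mm high, plus lid. Origin: centre of its underside; x points from its front (dark screen, three keys) to its rear. A black collar 20 mm high rings the deck (inside it 106 (x) x 138 (y) mm); in the middle a bay 66 x 50 mm, floor 30 mm above the bench, hidden by the shut lid. Pushing on it or its lid with over 22 N breaks it.
- lid (a joint): Grey lid's angle, rad: 0 latched, down to -0.11 while pressed, 1.75 fully open. A hood 130 (x) x 160 (y) mm, top 125 mm above the bench, with a low ledge 43 mm deep in front. A spring opens it, a damper slows it: once unlatched it takes 3 to 5 s and stays open. From 0.35 to 1.5 rad the robot must not touch it or the analyser. Robot off, it opens all the way by itself.
- press_pad (a point): Centre of the top of the raised ribbed pad (26 x 44 mm) on the lid's low front ledge, 25 mm ahead of the hood, 90 mm above the bench. Pressed straight down it yields softly (2 to 3 N) for 1 to 13 mm, differing each time, unseen; then a stiff plunger adds about 5 N per mm and 1.5 mm later, at 11 to 14 N, the latch lets go for good; more only adds force. The lid then follows the rising hand at 70 mm/s.
- lid_hinge (a point): Middle of the lid's hinge axis, which lies along the analyser's y, 75 mm to the rear of its centre and 78 mm above the bench. The lid's front edge swings up and to the rear about it, up to 255 mm above the bench on the way; open, the lid stands behind the hinge.
- cartridge: Loose used cartridge (0.06 to 0.13 kg) of white plastic: block 60 (x) x 44 (y) x 34 mm high, with an upright grip rib 50 (x) x 12 (y) x 30 mm high along the middle of its top (64 mm in all). Origin: centre of its underside. It stands in the bay with about 3 mm of play each side, its rib along the analyser's x, rib top 94 mm above the bench.
- tray: Fixed shallow steel tray, 140 (x) x 220 (y) x 16 mm high, walls and floor 4 mm. Origin: centre of its underside, so the floor inside lies 4 mm above it. A vial stands in it near its +y end; the -y half is free.
- vial: Small capped vial, 26 mm diameter, 45 mm high, standing in the tray about 75 mm from the tray's centre on its +y side. Leave it. Origin: centre of its underside.
- tube_jar: Bystander: capped tube jar, 30 mm diameter, 85 mm high. Origin: centre of its underside.
- beaker: Bystander: clear beaker, 70 mm diameter, 75 mm high. Origin: centre of its underside.
- tip_box: Bystander: closed box of pipette tips, 120 x 80 x 50 mm. Origin: centre of its underside.
- reagent: Bystander: amber bottle, 56 mm diameter, 90 mm high. Origin: centre of its underside.
- marker: Bystander: marker pen lying on the bench, about 134 mm long, 14 mm thick. Origin: midway along its underside.

How it is judged:
On the way, in this order (a step that is already met when the one before it is completed fails the run):
1. the lid has swung fully open by itself, the robot not touching the analyser or lid (value of joint lid above 1.6 rad and not (contact force between any of the fingers, the arm and analyser above 0.3 N)), for 0.2 s.
2. the cartridge has been lifted clear of the analyser in the gripper (z of cartridge in the frame of analyser above 0.07 m and contact force between the fingers and cartridge above 0.3 N), for 0.1 s.
At the end, for the whole second after the job is handed in: The lid stands open (over 1.6 rad); the cartridge stands upright (within 0.08 rad) and at rest with its underside on the floor of the steel tray (origin 1 to 7 mm above the tray's, wholly inside the rim), released; the vial is still standing in the tray within 25 mm of where it was (value of joint lid above 1.6 rad and x of cartridge in the frame of tray between -0.05 and 0.05 m and y of cartridge in the frame of tray between -0.09 and 0.09 m and z of cartridge in the frame of tray between 0.001 and 0.007 m and angle between cartridge's own z axis and vertical below 0.08 rad and linear speed of cartridge below 0.02 m/s and distance of vial from where it was at the start of the episode below 0.025 m and angle between vial's own z axis and vertical below 0.1 rad); the robot touches nothing.
It fails at once if the analyser or its lid is pushed with more than 22 N (contact force between any of the fingers, the arm and analyser above 22 N).
It fails at once if the robot touches the analyser or lid (over 1 N) while the lid is swinging open, between 0.35 and 1.5 rad (value of joint lid between 0.35 and 1.5 rad and contact force between any of the fingers, the arm and analyser above 1 N).
It fails at once if the cartridge is dropped (moving faster than 0.6 m/s out of the gripper) (linear speed of cartridge above 0.6 m/s and contact force between the fingers and cartridge below 0.05 N).
It fails at once if a bystander is shifted by more than 25 mm (the marker 40 mm) (distance of any of vial, tube_jar, beaker, tip_box, reagent from where it was at the start of the episode above 0.025 m or distance of marker from where it was at the start of the episode above 0.04 m).
It also fails if it takes over 64 s, if anything falls off the work surface, if the arm or the gripper's body presses on something with over 40 N, if the wrist force passes 120 N, or if a joint passes its speed limit or range.

### The arm

A 7-joint arm with a two-finger parallel gripper is mounted at the origin on the work surface. World frame = base frame: x ahead of the robot, y to its left, z up, the work surface at z = 0. Lengths are in m, angles in rad, forces in N, time in s.
With the tool pointing down it reaches from about 0.4 to 0.925 m from the base axis. Payload 5.6 kg.
Tool frame: the origin (TCP) lies at the very end of the fingers, on their centre line; the grasp point (between the pads) lies behind it (robot.grasp_offset is the y of the grasp point in the tool frame, in m); y points along the fingers, z is the direction in which the jaws open and shut, and the axes are right-handed (so a half turn about y gives the same grasp; the last joint's range is limited). The gripper opens to 85 mm and grips with 20 to 120 N. Pads are 22 mm wide; open, the fingers measure 114 mm over their backs; the gripper's body (76 mm by 85 mm) begins 54 mm behind the grasp point. The pads swing forward as they close: fully open they stand 13 mm farther back than shut.
Start: joints at [-1.338, 0.468, -0.012, 1.603, 0.006, 1.071, -0.056], TCP at [0.177, 0.625, 0.231] pointing down, gripper open.
Joint ranges: [-2.53, 2.53], [-0.31, 2.02], [-1.57, 1.55], [0.28, 2.44], [-1.29, 4.43], [0.15, 1.84], [-2.92, 2.92]. Speed limits (rad/s): [2.57, 2.57, 3.14, 3.14, 3.14, 3.14, 3.14].

### API

Orientations are given as [roll, pitch, yaw] about the fixed x, y, z axes, in that order (R = Rz(yaw) Ry(pitch) Rx(roll)).
In Python, from bench import robot gives the robot as it stands.
- The arm moves only by the tool play_rows, never from a script. Its argument "series" is a list of rows, each a list of 5 numbers: the shift along the world's x, y, z in cm, then the turn about the world's z in rad, then the closure, from -1 (fully open) to 1 (shut). A call has 1 to 12 rows; each row is the pose to reach, as a shift and turn from the pose commanded when the call began; what a row does not reach only later rows make up. A row lasts 1/10 s, in which the tool goes at most 50 mm and 8.59 degrees, less where a joint would pass 70% of its speed; a pose out of reach is approached as far as the arm can. A call with a gripper value outside its range is refused whole. The fingers move at their own pace and stop on an object; the grip force is fixed at half the most. Time passes only in rows, so rows that repeat a pose let the fingers close. It gives the time, the measured TCP pose, the force and the opening at its end, in the units of the state.
- robot.state(): the state, without advancing time (a new reading comes with each control period).
- robot.snapshot(name): name is "side" or "top"; returns the picture (400x640x3 uint8, red, green, blue); there is no depth.
- robot.get_calibration(name): a dict with "vertical_fov" (degrees; the focal length in pixels is half the picture's height over the tangent of half this angle, whatever the lens; pixels are square), "cx", "cy" (the principal point, pixels), "D" ([k1, k2, p1, p2, k3] as OpenCV has them; the pictures are not rectified), "pose" (4x4, takes a point from camera to world coordinates). Camera axes: x right, y down, z forward; pixel columns grow to the right and rows downward; lengths in m; the calibration is good to about 2 mm. A picture is of the moment at which its call begins. get_calibration takes no time and is no camera call.
- robot.sign_off(): hands the job in, once; it reports no verdict.
The state is a dict: "t": time; "joints": joint angles; "qvel": joint speeds; "joint_torque": joint torques, N m; "tool_pos": TCP position; "eef_rot": TCP orientation; "wrist_force": force on the tool from outside, world axes, zero at the start; "ft_torque": the same for the moment, N m; "opening": finger opening in m.
Only numpy, scipy, OpenCV 4.12 (cv2) and the standard library are available. Lean on these libraries where they do the work, as an engineer would, in place of code of your own. Each camera call takes 0.05 s, during which the arm holds its last target.

## Working session

There is one attempt and no reset: what is moved stays moved. The work goes in short steps, Python scripts to look and compute and a tool call to move; the robot and the scene stay as the last step left them, time stands still between calls to the robot, and variables do not carry over. Pictures are saved under pics/ and viewed, and the job is handed in when it is done.

Besides the shell and the picture viewer there is one more tool, called as a command line: name --pt "numbers of a row" for each row, then --argument value for the rest. play_rows: Moves the arm, as the interface text tells. Its arguments: {"type":"object","properties":{"series":{"type":"array","items":{"type":"array","items":{"type":"number"}}}},"required":["series"]}

```bash
mkdir -p pics
python3 - <<'E'
from bench import robot
import cv2,numpy as np
for n in("side","top"):
    im=robot.snapshot(n);cv2.imwrite(f"pics/{n}0.png",im[:,:,::-1])
    c=robot.get_calibration(n);print(n,c["vertical_fov"],c["cx"],c["cy"],c["D"]);print(np.round(c["pose"],4))
s=robot.state();print({k:np.round(v,3) for k,v in s.items()},robot.grasp_offset)
E
```

```text
side 46.09506108243528 316.0891574657954 202.75889920737444 [-0.05976713  0.          0.          0.          0.        ]
[[ 0.8447 -0.2823  0.4547 -0.12  ]
 [-0.5351 -0.4625  0.7069 -1.0551]
 [ 0.0108 -0.8405 -0.5418  0.8572]
 [ 0.      0.      0.      1.    ]]
top 52.08419318833561 329.5091553483179 201.76226264594365 [-0.05304615  0.          0.          0.          0.        ]
[[-0.0123 -0.9892  0.1458  0.3817]
 [-0.9999  0.0126  0.0015 -0.0767]
 [-0.0034 -0.1457 -0.9893  1.1742]
 [ 0.      0.      0.      1.    ]]
{'t': np.float64(0.1), 'joints': array([-1.338,  0.468, -0.012,  1.604,  0.006,  1.071, -0.056]), 'qvel': array([-0.   , -0.002,  0.   , -0.002,  0.001,  0.002,  0.001]), 'joint_torque': array([ 1.0000e-03, -5.3352e+01,  2.2000e-02, -2.5196e+01,  1.2000e-02,
        4.0000e-03, -0.0000e+00]), 'tool_pos': array([0.177, 0.625, 0.23 ]), 'eef_rot': array([-1.572, -0.   , -0.276]), 'wrist_force': array([-1.231,  0.179,  0.431]), 'ft_torque': array([-0.009, -0.02 ,  0.028]), 'opening': np.float64(0.085)} -0.0187
```

```bash
ls -la; ls pics
```

```text
total 12
drwxr-xr-x  3 agent agent 4096 Dec  6 14:45 .
drwxr-xr-x 23 root  root  4096 Dec  6 14:45 ..
drwxr-xr-x  2 agent agent 4096 Dec  6 14:45 pics
side0.png
top0.png
```

View pics/top0.png

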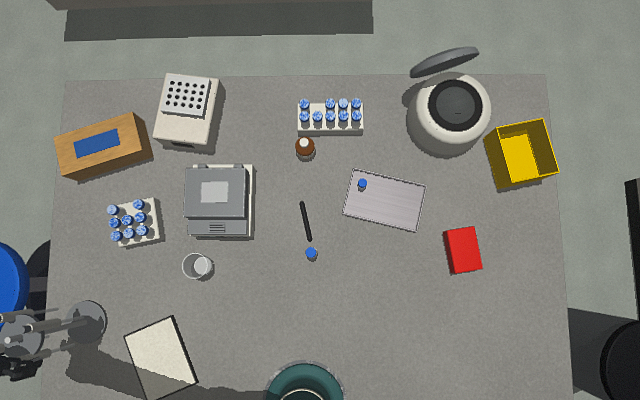

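View pics/side0.png

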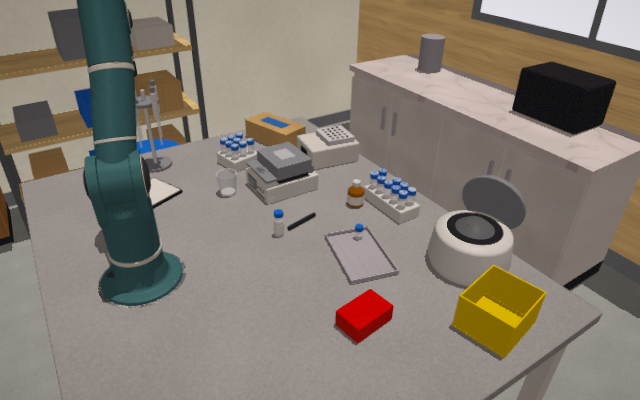

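```bash
cat > h.py <<'E'
import cv2,numpy as np
from bench import robot
def cal(n):
    c=robot.get_calibration(n);f=200/np.tan(np.radians(c["vertical_fov"])/2)
    return np.array([[f,0,c["cx"]],[0,f,c["cy"]],[0,0,1]]),np.array(c["D"]),np.array(c["pose"])
def ray(n,p):
    K,D,T=cal(n);u=cv2.undistortPoints(np.array([[p]],float),K,D).ravel()
    return T[:3,3],T[:3,:3]@np.array([u[0],u[1],1])
def plane(n,p,z):
    o,d=ray(n,p);return o+d*(z-o[2])/d[2]
def proj(n,P):
    K,D,T=cal(n);R=T[:3,:3].T
    return cv2.projectPoints(np.array([P],float).reshape(-1,1,3),cv2.Rodrigues(R)[0],-R@T[:3,3],K,D)[0].reshape(-1,2)
def tri(p1,p2,n1="top",n2="side"):
    o,d=ray(n1,p1);q,e=ray(n2,p2)
    s=np.linalg.lstsq(np.c_[d,-e],q-o,rcond=None)[0];a=o+d*s[0];b=q+e*s[1];return (a+b)/2,np.linalg.norm(a-b)
def crop(src,x0,y0,x1,y1,k,out):
    im=cv2.imread(src)[y0:y1,x0:x1];cv2.imwrite(out,cv2.resize(im,None,fx=k,fy=k,interpolation=cv2.INTER_CUBIC))
E
python3 - <<'E'
from h import *
print(proj("top",[.177,.625,.231]),proj("side",[.177,.625,.231]))
crop("pics/top0.png",170,150,270,250,6,"pics/c1.png")
crop("pics/top0.png",330,155,440,245,7,"pics/c2.png")
crop("pics/side0.png",230,130,340,210,7,"pics/c3.png")
E
```

```text
[[ 26.93739442 353.39343513]] [[132.98634017 109.21835089]]
```

View pics/c1.png

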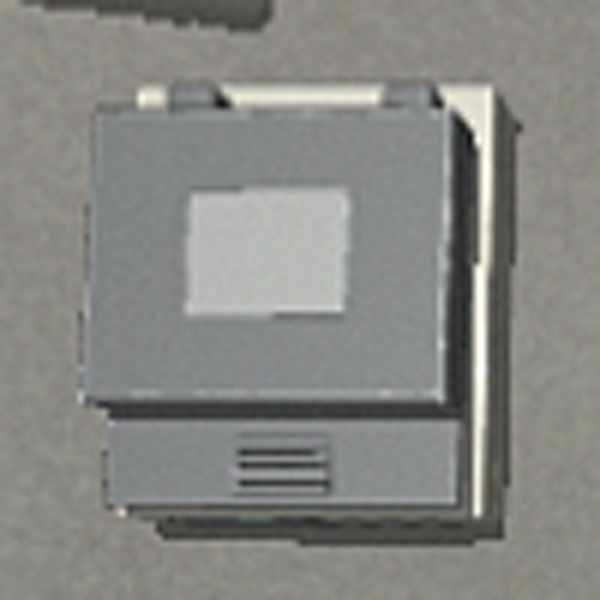

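View pics/c2.png

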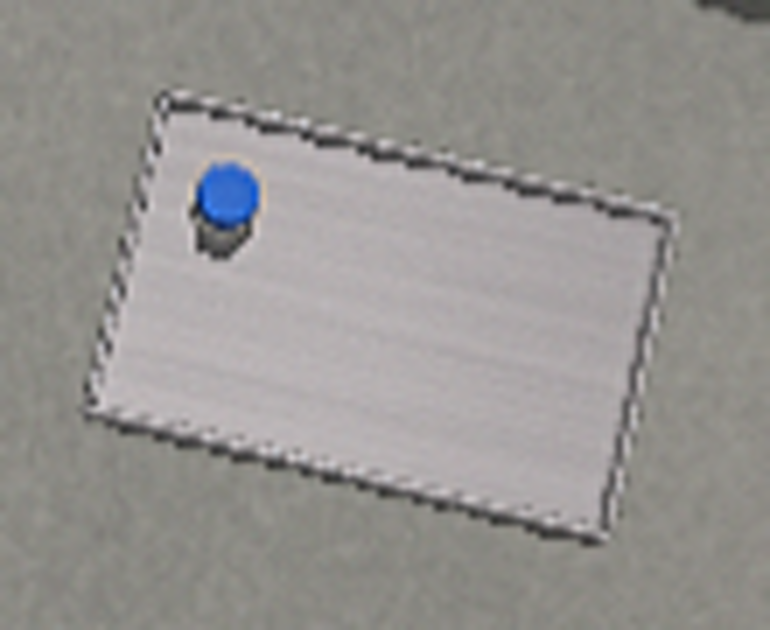

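View pics/c3.png

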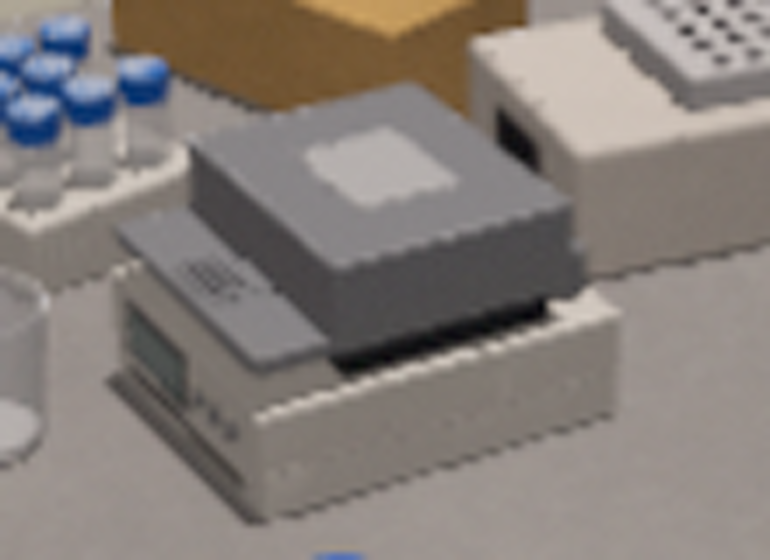

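Run:
```python
from h import *
np.set_printoptions(precision=4,suppress=True)
def m(p,k,o):return [(p[0]+.5)/k-.5+o[0],(p[1]+.5)/k-.5+o[1]]
A=lambda p,z:plane("top",m(p,6,(170,150)),z)
H=np.array([A(p,.125) for p in[(97,107),(452,108),(445,402),(83,402)]]);print("hood",H,H.mean(0))
print([np.linalg.norm(H[i]-H[i-1]) for i in range(4)])
P=np.array([A(p,.09) for p in[(237,438),(328,438),(330,494),(235,494)]]);print("pad",P,P.mean(0))
L=np.array([A(p,.086) for p in[(106,506),(458,506)]]);print("ledge front",L)
print("rear R",A((493,88),.06))
for p in((283,152),):pass
T=np.array([plane("top",m(p,7,(330,155)),.016) for p in[(163,97),(672,214),(603,540),(88,412)]]);print("tray",T,T.mean(0))
print([np.linalg.norm(T[i]-T[i-1]) for i in range(4)])
for i,j in((0,1),(3,2)):
    d=T[i]-T[j];print("tray yaw",np.arctan2(-d[0],d[1]))
for i,j in((0,1),(3,2)):
    d=H[i]-H[j];print("hood yaw",np.arctan2(-d[0],d[1]))
for i,j in((0,3),(1,2)):
    d=H[i]-H[j];print("hood yaw",np.arctan2(d[1],d[0]))
S=lambda p,z:plane("side",m(p,7,(230,130)),z)
print("side hood",S((192,145),.125),S((335,268),.125),S((572,208),.125),S((408,85),.125))
print("side pad",S((217,277),.09))
print("vial",plane("top",m((228,195),7,(330,155)),.045+.004))
print("reag",plane("top",(305,145),.09),"jar",plane("top",(311,254),.085),"beaker",plane("top",(197,266),.04),"marker",plane("top",(302,203),.01),plane("top",(309,240),.01))
```

```text
hood [[0.6329 0.3041 0.125 ]
 [0.63   0.1465 0.125 ]
 [0.5003 0.1471 0.125 ]
 [0.5022 0.305  0.125 ]] [0.5664 0.2257 0.125 ]
[np.float64(0.13077541423387581), np.float64(0.1576539558840037), np.float64(0.12967995300949017), np.float64(0.15789062373065754)]
pad [[0.4892 0.2476 0.09  ]
 [0.4888 0.2067 0.09  ]
 [0.4638 0.2052 0.09  ]
 [0.4643 0.2478 0.09  ]] [0.4765 0.2268 0.09  ]
ledge front [[0.4598 0.307  0.086 ]
 [0.4582 0.1489 0.086 ]]
rear R [0.6547 0.1413 0.06  ]
tray [[ 0.649  -0.1437  0.016 ]
 [ 0.5972 -0.3525  0.016 ]
 [ 0.4633 -0.3182  0.016 ]
 [ 0.5182 -0.1104  0.016 ]] [ 0.5569 -0.2312  0.016 ]
[np.float64(0.13491189380543384), np.float64(0.21514115103755535), np.float64(0.13817946731815772), np.float64(0.2149069612702155)]
tray yaw -0.2431580252731542
tray yaw -0.25835552666361267
hood yaw -0.018487221725263524
hood yaw -0.011529902634520221
hood yaw -0.006814630043803189
hood yaw -0.004920329934757394
side hood [0.4995 0.2914 0.125 ] [0.4994 0.1423 0.125 ] [0.6251 0.1363 0.125 ] [0.625  0.2959 0.125 ]
side pad [0.476  0.2212 0.09  ]
vial [ 0.601  -0.1669  0.049 ]
reag [ 0.6993 -0.0098  0.09  ] jar [ 0.4032 -0.0243  0.085 ] beaker [0.3743 0.2929 0.04  ] marker [0.5506 0.0043 0.01  ] [ 0.4442 -0.0153  0.01  ]
```

Run:
```python
from h import *
crop("pics/top0.png",0,230,150,400,4,"pics/c4.png")
crop("pics/side0.png",70,0,230,220,3.5 and 3,"pics/c5.png")
```

```text
(no output)
```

View pics/c4.png

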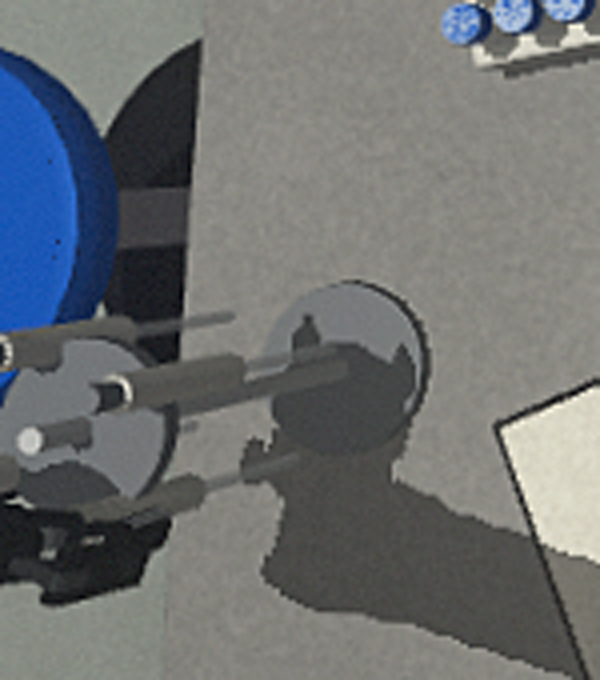

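View pics/c5.png

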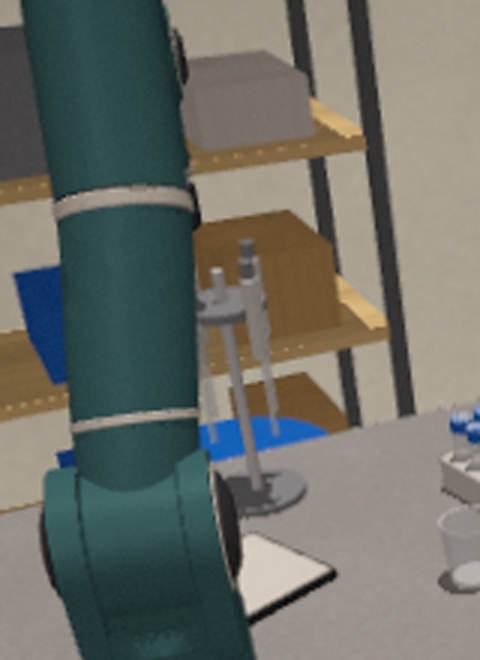

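Run:
```python
from h import *
b=plane("top",(87.5,321),.01);print(b)
for z in(.2,.25,.3,.35,.4,.45):print(z,plane("top",(21,335),z))
print(tri((7,340),(70+247/3,240/3)),tri((7,340),(70+217/3,270/3)))
for p in((0,338),(30,328),(45,352)):
  pass
for z in(.2,.3,.4):print(proj("side",[b[0],b[1],z]))
# black gripper right edge
for z in(.2,.25,.3):print(z,plane("top",(42,363),z),plane("top",(20,358),z))
```

```text
[0.22109622 0.61366264 0.01      ]
0.2 [0.21274706 0.66606403 0.2       ]
0.25 [0.22141572 0.62794473 0.25      ]
0.3 [0.23008438 0.58982543 0.3       ]
0.35 [0.23875304 0.55170613 0.35      ]
0.4 [0.2474217  0.51358683 0.4       ]
0.45 [0.25609036 0.47546753 0.45      ]
(array([0.23947033, 0.57675017, 0.34524903]), np.float64(0.026020665140527973)) (array([0.2198437 , 0.62416857, 0.29512909]), np.float64(0.0037304563186601027))
[[147.61431661 115.83560652]]
[[142.69081326  89.28384724]]
[[137.53578136  61.09769535]]
0.2 [0.14889453 0.60866715 0.2       ] [0.15923321 0.66506118 0.2       ]
0.25 [0.16084024 0.57349358 0.25      ] [0.17064832 0.62699335 0.25      ]
0.3 [0.17278594 0.53832001 0.3       ] [0.18206342 0.58892552 0.3       ]
```

play_rows --pt "0 0 3 0 -1" --pt "0 0 7 0 -1" --pt "0 0 11 0 -1" --pt "0 0 15 0 -1" --pt "0 0 18 0 -1" --pt "0 0 18 0 -1"

```text
t: 0.7
tool_pos: [0.1774, 0.6269, 0.4165]
eef_rot: [-1.562, 0.0, -0.276]
wrist_force: [0.2, -0.3, 0.6]
opening: 0.0855
```

play_rows --pt "2 -4 0 0.03 -1" --pt "5 -8 0 0.06 -1" --pt "8 -12 0 0.09 0" --pt "11 -16 0 0.12 1" --pt "14 -20 0 0.15 1" --pt "17 -24 0 0.18 1" --pt "20 -28 0 0.21 1" --pt "23 -32 0 0.24 1" --pt "26 -36 -3 0.27 1" --pt "29 -39 -7 0.27 1" --pt "29.7 -40 -11 0.27 1" --pt "29.7 -40 -15 0.27 1"

```text
t: 1.9
tool_pos: [0.4757, 0.2218, 0.2595]
eef_rot: [-1.572, -0.001, -0.012]
wrist_force: [1.0, 0.8, -0.6]
opening: -0.0001
```

Run:
```python
from h import *
for n in("side","top"):
    im=robot.snapshot(n);cv2.imwrite(f"pics/{n}1.png",im[:,:,::-1])
s=robot.state();print({k:np.round(v,4) for k,v in s.items()})
crop("pics/top1.png",160,130,320,250,5,"pics/d1.png")
crop("pics/side1.png",220,80,350,210,4,"pics/d2.png")
```

```text
{'t': np.float64(2.0), 'joints': array([-0.7461,  0.2273,  0.2796,  1.8993, -0.0705,  1.0381,  1.1261]), 'qvel': array([-0.0257, -0.0664, -0.0171, -0.1183,  0.0087,  0.0817, -0.0192]), 'joint_torque': array([ 1.12880e+00, -3.71836e+01,  2.71710e+00, -2.47142e+01,
        2.37000e-02, -7.95300e-01,  1.57300e-01]), 'tool_pos': array([0.4704, 0.2223, 0.255 ]), 'eef_rot': array([-1.5783,  0.0112, -0.0081]), 'wrist_force': array([-0.5755, -0.0964,  0.2148]), 'ft_torque': array([-0.0016,  0.0216, -0.0434]), 'opening': np.float64(0.0)}
```

View pics/d1.png

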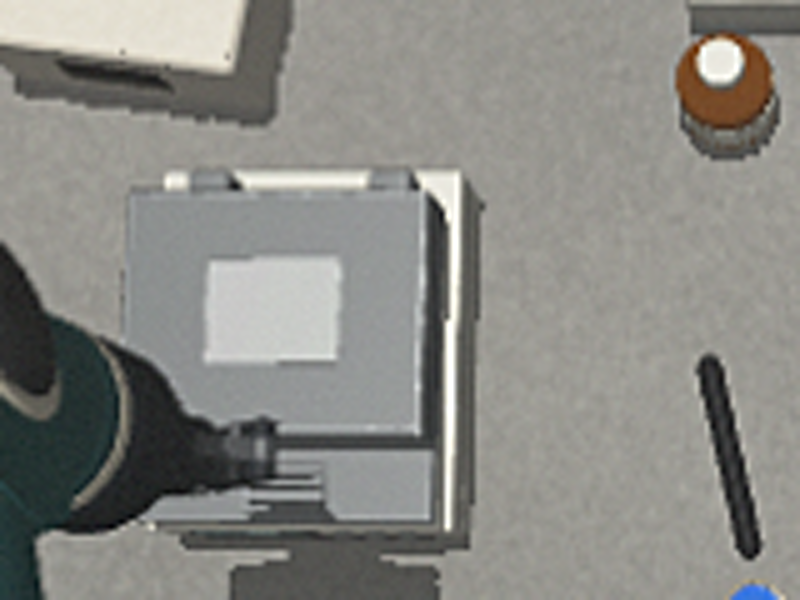

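View pics/d2.png

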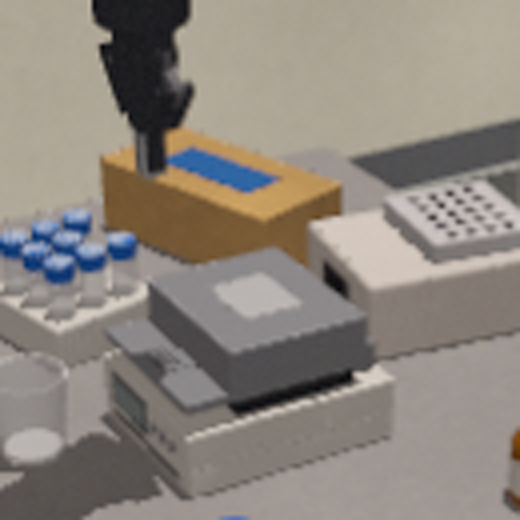

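Run:
```python
from h import *
p=robot.state()["tool_pos"];print(proj("side",p),proj("top",p))
print(proj("side",[.476,.225,.09])*1, (proj("side",[.476,.225,.09])-[220,80])*4)
```

```text
[[256.15241087 124.07764331]] [[198.53075773 223.80420708]]
[[260.06350622 168.67747955]] [[160.25402489 354.70991821]]
```

play_rows --pt "0 0.1 -5 0.0 1" --pt "0 0.1 -10 0.0 1" --pt "0 0.1 -14 0.0 1" --pt "0 0.1 -15 0.0 1" --pt "0 0.1 -15 0.0 1"

```text
t: 2.5
tool_pos: [0.4739, 0.2271, 0.1115]
eef_rot: [-1.571, 0.001, -0.005]
wrist_force: [0.3, -1.1, 0.1]
opening: 0.0
```

Run:
```python
from h import *
for n in("side",):
    im=robot.snapshot(n);cv2.imwrite(f"pics/{n}2.png",im[:,:,::-1])
s=robot.state();print({k:np.round(v,4) for k,v in s.items() if k in("tool_pos","wrist_force","eef_rot")},proj("side",s["tool_pos"]))
crop("pics/side2.png",220,110,320,200,7,"pics/d3.png")
```

```text
{'tool_pos': array([0.475 , 0.2275, 0.1129]), 'eef_rot': array([-1.5697e+00, -1.5000e-03, -5.1000e-03]), 'wrist_force': array([0.8588, 1.1294, 0.3611])} [[259.120448   162.46867343]]
```

View pics/d3.png

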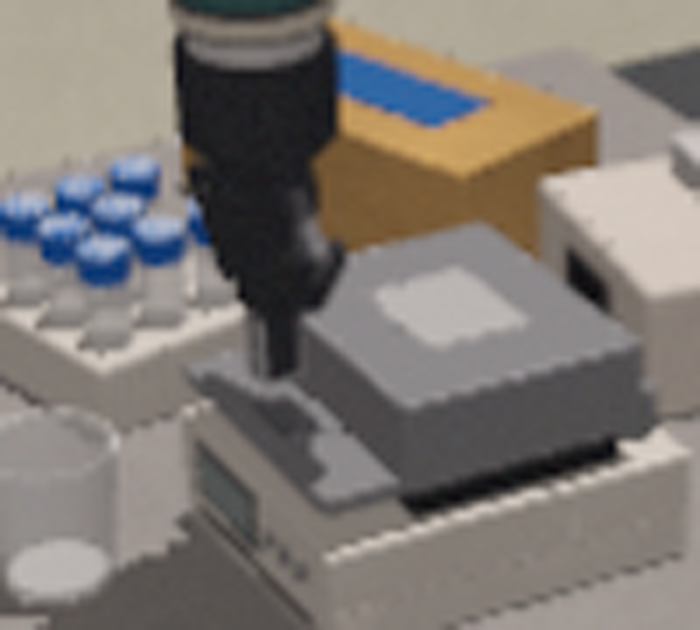

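play_rows --pt "0 0 -1 0 1" --pt "0 0 -1.8 0 1" --pt "0 0 -2.0 0 1" --pt "0 0 -2.1 0 1"

```text
t: 2.95
tool_pos: [0.4741, 0.2265, 0.0904]
eef_rot: [-1.571, -0.0, -0.006]
wrist_force: [-0.3, -0.3, -0.6]
opening: -0.0001
```

play_rows --pt "0 0 -0.1 0 1" --pt "0 0 -0.1 0 1"

```text
t: 3.15
tool_pos: [0.4741, 0.2265, 0.0895]
eef_rot: [-1.571, -0.0, -0.006]
wrist_force: [-0.6, 0.2, 2.0]
opening: -0.0001
```

play_rows --pt "0 0 -0.1 0 1" --pt "0 0 -0.1 0 1"

```text
t: 3.35
tool_pos: [0.474, 0.2265, 0.0884]
eef_rot: [-1.571, -0.0, -0.006]
wrist_force: [-0.5, 0.0, 1.3]
opening: 0.0001
```

play_rows --pt "0 0 -0.1 0 1" --pt "0 0 -0.1 0 1"

```text
t: 3.55
tool_pos: [0.474, 0.2265, 0.0872]
eef_rot: [-1.571, 0.0, -0.006]
wrist_force: [-1.6, -1.0, 0.8]
opening: -0.0002
```

play_rows --pt "0 0 -0.1 0 1" --pt "0 0 -0.1 0 1"

```text
t: 3.75
tool_pos: [0.474, 0.2265, 0.0862]
eef_rot: [-1.571, 0.0, -0.006]
wrist_force: [-0.4, -0.3, 1.3]
opening: 0.0
```

play_rows --pt "0 0 -0.1 0 1" --pt "0 0 -0.1 0 1"

```text
t: 3.95
tool_pos: [0.474, 0.2265, 0.0852]
eef_rot: [-1.571, 0.0, -0.006]
wrist_force: [-0.9, 0.0, 1.5]
opening: 0.0002
```

play_rows --pt "0 0 -0.1 0 1" --pt "0 0 -0.1 0 1"

```text
t: 4.15
tool_pos: [0.474, 0.2265, 0.0842]
eef_rot: [-1.571, 0.0, -0.006]
wrist_force: [-1.0, -0.2, 1.8]
opening: 0.0003
```

play_rows --pt "0 0 -0.1 0 1" --pt "0 0 -0.1 0 1"

```text
t: 4.35
tool_pos: [0.474, 0.2265, 0.0832]
eef_rot: [-1.571, 0.0, -0.006]
wrist_force: [-1.1, 0.8, 2.3]
opening: 0.0002
```

play_rows --pt "0 0 -0.1 0 1" --pt "0 0 -0.1 0 1"

```text
t: 4.55
tool_pos: [0.474, 0.2264, 0.0822]
eef_rot: [-1.571, 0.0, -0.006]
wrist_force: [-1.5, -0.3, 2.1]
opening: -0.0001
```

play_rows --pt "0 0 -0.1 0 1" --pt "0 0 -0.1 0 1"

```text
t: 4.75
tool_pos: [0.4741, 0.2265, 0.0812]
eef_rot: [-1.571, -0.0, -0.006]
wrist_force: [-1.1, 1.3, 2.2]
opening: -0.0
```

play_rows --pt "0 0 -0.1 0 1" --pt "0 0 -0.1 0 1"

```text
t: 4.95
tool_pos: [0.4741, 0.2264, 0.0802]
eef_rot: [-1.571, -0.0, -0.006]
wrist_force: [-2.0, 1.4, 2.9]
opening: -0.0002
```

play_rows --pt "0 0 -0.1 0 1" --pt "0 0 -0.1 0 1"

```text
t: 5.15
tool_pos: [0.474, 0.2265, 0.0792]
eef_rot: [-1.571, -0.0, -0.006]
wrist_force: [-0.7, 1.1, 1.4]
opening: -0.0
```

play_rows --pt "0 0 -0.1 0 1" --pt "0 0 -0.1 0 1"

```text
t: 5.35
tool_pos: [0.4741, 0.2265, 0.0784]
eef_rot: [-1.571, -0.0, -0.006]
wrist_force: [-1.3, 0.3, 3.5]
opening: -0.0002
```

play_rows --pt "0 0 -0.1 0 1" --pt "0 0 -0.1 0 1"

```text
t: 5.55
tool_pos: [0.4741, 0.2265, 0.0776]
eef_rot: [-1.571, -0.0, -0.006]
wrist_force: [-1.9, -0.3, 5.7]
opening: -0.0
```

play_rows --pt "0 0 -0.05 0 1" --pt "0 0 -0.05 0 1"

```text
t: 5.75
tool_pos: [0.4741, 0.2265, 0.0773]
eef_rot: [-1.57, -0.0, -0.006]
wrist_force: [-2.8, 0.1, 7.5]
opening: 0.0001
```

play_rows --pt "0 0 -0.05 0 1" --pt "0 0 -0.05 0 1"

```text
t: 5.95
tool_pos: [0.4741, 0.2265, 0.0769]
eef_rot: [-1.57, -0.0, -0.006]
wrist_force: [-3.3, -0.8, 8.3]
opening: 0.0005
```

play_rows --pt "0 0 -0.05 0 1" --pt "0 0 -0.05 0 1"

```text
t: 6.15
tool_pos: [0.4741, 0.2265, 0.0765]
eef_rot: [-1.57, 0.0, -0.006]
wrist_force: [-4.2, -0.3, 10.1]
opening: -0.0002
```

play_rows --pt "0 0 -0.05 0 1" --pt "0 0 -0.05 0 1"

```text
t: 6.35
tool_pos: [0.4741, 0.2265, 0.0761]
eef_rot: [-1.57, -0.0, -0.006]
wrist_force: [-4.2, -0.3, 10.6]
opening: -0.0004
```

play_rows --pt "0 0 -0.05 0 1" --pt "0 0 -0.05 0 1"

```text
t: 6.55
tool_pos: [0.4742, 0.2265, 0.0757]
eef_rot: [-1.57, -0.0, -0.006]
wrist_force: [-3.9, -0.2, 11.8]
opening: -0.0001
```

play_rows --pt "0 0 -0.05 0 1" --pt "0 0 -0.05 0 1"

```text
t: 6.75
tool_pos: [0.4742, 0.2265, 0.0754]
eef_rot: [-1.57, -0.0, -0.006]
wrist_force: [-4.1, -1.1, 11.7]
opening: -0.0001
```

play_rows --pt "0 0 -0.05 0 1" --pt "0 0 -0.05 0 1"

```text
t: 6.95
tool_pos: [0.4742, 0.2265, 0.0751]
eef_rot: [-1.57, -0.0, -0.006]
wrist_force: [-5.1, -2.2, 16.1]
opening: 0.0001
```

play_rows --pt "0 0 -0.05 0 1" --pt "0 0 -0.05 0 1"

```text
t: 7.15
tool_pos: [0.4741, 0.2266, 0.0747]
eef_rot: [-1.57, 0.0, -0.006]
wrist_force: [-5.1, -1.9, 18.2]
opening: -0.0
```

play_rows --pt "0 0 5 0 1" --pt "-1 0 10 0 1" --pt "-3 0 15 0 1" --pt "-5 -1 20 0 1" --pt "-6 -5 25 0 1" --pt "-6 -10 29 0 1" --pt "-6 -15 30 0 1" --pt "-6 -20 30 0 1" --pt "-6 -24 30 0 1" --pt "-6 -26 30 0 1"

```text
t: 8.15
tool_pos: [0.4139, -0.0366, 0.3739]
eef_rot: [-1.57, -0.002, -0.008]
wrist_force: [1.1, -1.1, -0.2]
opening: -0.0001
```

Run:
```python
from h import *
im=robot.snapshot("side");cv2.imwrite(f"pics/side3.png",im[:,:,::-1])
print(robot.state()["tool_pos"],robot.state()["wrist_force"])
```

```text
[ 0.41370187 -0.04324687  0.37426509] [-0.41308895 -5.96404066  0.5487823 ]
```

View pics/side3.png

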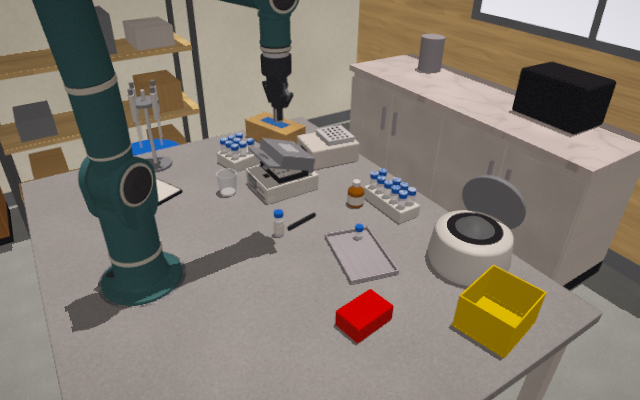

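The lid, at about pixel (285,155), is tilted up and opening; the hand is clear. I'll wait with the gripper open.

play_rows --pt "0 0 0 0 -1" --pt "0 0 0 0 -1" --pt "0 0 0 0 -1" --pt "0 0 0 0 -1" --pt "0 0 0 0 -1" --pt "0 0 0 0 -1" --pt "0 0 0 0 -1" --pt "0 0 0 0 -1" --pt "0 0 0 0 -1" --pt "0 0 0 0 -1" --pt "0 0 0 0 -1" --pt "0 0 0 0 -1"

```text
t: 9.4
tool_pos: [0.414, -0.0336, 0.3733]
eef_rot: [-1.571, -0.0, -0.006]
wrist_force: [0.8, -0.3, 0.1]
opening: 0.0855
```

play_rows --pt "0 0 0 0 -1" --pt "0 0 0 0 -1" --pt "0 0 0 0 -1" --pt "0 0 0 0 -1" --pt "0 0 0 0 -1" --pt "0 0 0 0 -1" --pt "0 0 0 0 -1" --pt "0 0 0 0 -1" --pt "0 0 0 0 -1" --pt "0 0 0 0 -1" --pt "0 0 0 0 -1" --pt "0 0 0 0 -1"

```text
t: 10.6
tool_pos: [0.414, -0.0336, 0.3733]
eef_rot: [-1.571, -0.0, -0.006]
wrist_force: [0.2, 0.1, 0.4]
opening: 0.0853
```

play_rows --pt "0 0 0 0 -1" --pt "0 0 0 0 -1" --pt "0 0 0 0 -1" --pt "0 0 0 0 -1" --pt "0 0 0 0 -1" --pt "0 0 0 0 -1" --pt "0 0 0 0 -1" --pt "0 0 0 0 -1" --pt "0 0 0 0 -1" --pt "0 0 0 0 -1" --pt "0 0 0 0 -1" --pt "0 0 0 0 -1"

```text
t: 11.8
tool_pos: [0.4141, -0.0336, 0.3733]
eef_rot: [-1.571, -0.0, -0.006]
wrist_force: [0.1, -0.2, 0.5]
opening: 0.0856
```

play_rows --pt "0 0 0 0 -1" --pt "0 0 0 0 -1" --pt "0 0 0 0 -1" --pt "0 0 0 0 -1" --pt "0 0 0 0 -1" --pt "0 0 0 0 -1" --pt "0 0 0 0 -1" --pt "0 0 0 0 -1" --pt "0 0 0 0 -1" --pt "0 0 0 0 -1"

```text
t: 12.8
tool_pos: [0.414, -0.0336, 0.3733]
eef_rot: [-1.571, -0.0, -0.006]
wrist_force: [0.1, -0.1, -0.4]
opening: 0.0858
```

Run:
```python
from h import *
for n in("side","top"):
    im=robot.snapshot(n);cv2.imwrite(f"pics/{n}4.png",im[:,:,::-1])
print(robot.state()["tool_pos"],robot.state()["eef_rot"],robot.state()["opening"],robot.state()["t"])
crop("pics/top4.png",170,120,270,260,5,"pics/e1.png")
crop("pics/side4.png",230,90,350,210,5,"pics/e2.png")
```

```text
[ 0.41403447 -0.03358988  0.37328634] [-1.57078809e+00 -4.68118365e-06 -5.89607781e-03] 0.08548677360086032 12.9
```

View pics/e1.png

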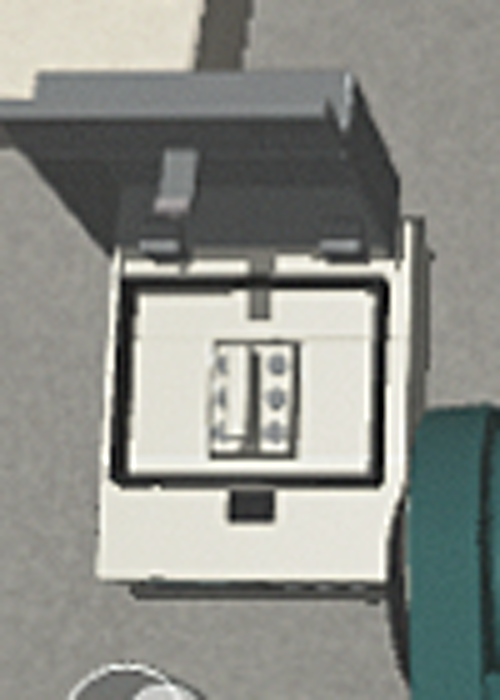

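View pics/e2.png

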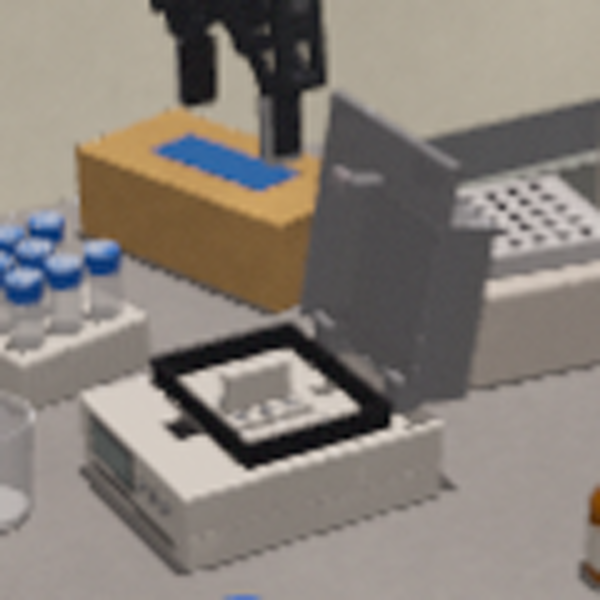

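Run:
```python
from h import *
np.set_printoptions(precision=4,suppress=True)
m=lambda p:[(p[0]+.5)/5-.5+170,(p[1]+.5)/5-.5+120]
B=np.array([plane("top",m(p),.06) for p in[(212,340),(299,341),(297,457),(209,457)]]);print("bay",B,B.mean(0))
C=np.array([plane("top",m(p),.08) for p in[(118,280),(388,280),(383,486),(112,486)]]);print("collar",C,C.mean(0))
R=np.array([plane("top",m(p),.094) for p in[(228,345),(250,345),(248,437),(226,437)]]);print("rib",R,R.mean(0))
S=lambda p,z:plane("side",[(p[0]+.5)/5-.5+230,(p[1]+.5)/5-.5+90],z)
print("side rib",S((222,376),.094),S((290,364),.094))
crop("pics/top4.png",200,180,240,220,16,"pics/e3.png")
```

```text
bay [[0.5898 0.2513 0.06  ]
 [0.5885 0.2026 0.06  ]
 [0.5236 0.2021 0.06  ]
 [0.5242 0.251  0.06  ]] [0.5565 0.2268 0.06  ]
collar [[0.6203 0.2987 0.08  ]
 [0.6181 0.1494 0.08  ]
 [0.5048 0.1501 0.08  ]
 [0.5065 0.2978 0.08  ]] [0.5624 0.224  0.08  ]
rib [[0.5806 0.2325 0.094 ]
 [0.5804 0.2206 0.094 ]
 [0.5304 0.2203 0.094 ]
 [0.5306 0.2322 0.094 ]] [0.5555 0.2264 0.094 ]
side rib [0.526  0.2183 0.094 ] [0.5744 0.2094 0.094 ]
```

View pics/e3.png

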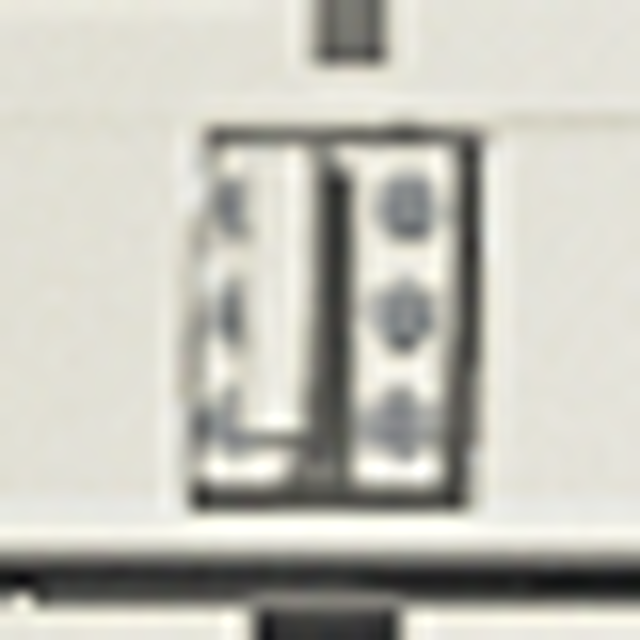

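play_rows --pt "1 4 0 0 -1" --pt "3 8 0 0 -1" --pt "5 12 0 0 -1" --pt "7 16 0 0 -1" --pt "9 20 0 0 -1" --pt "12 23 -2 0 -1" --pt "14 26 -6 0 -1" --pt "14.1 26 -10 0 -1" --pt "14.1 26 -14 0 -1" --pt "14.1 26 -17 0 -1" --pt "14.1 26 -20 0 -1" --pt "14.1 26 -20 0 -1"

```text
t: 14.1
tool_pos: [0.5522, 0.2255, 0.1689]
eef_rot: [-1.575, 0.008, -0.006]
wrist_force: [-0.0, 1.0, -0.7]
opening: 0.0856
```

Run:
```python
from h import *
for n in("side","top"):
    im=robot.snapshot(n);cv2.imwrite(f"pics/{n}5.png",im[:,:,::-1])
s=robot.state();print(s["tool_pos"],s["eef_rot"],s["wrist_force"],s["t"])
crop("pics/side5.png",230,70,350,210,4,"pics/f2.png")
crop("pics/top5.png",160,100,320,260,4,"pics/f1.png")
a=cv2.imread("pics/f2.png");b=cv2.imread("pics/f1.png");b=cv2.resize(b,(560,560))[:, :320+0] if 0 else b[:560,:310]
b=cv2.copyMakeBorder(b,0,max(0,a.shape[0]-b.shape[0]),0,0,0);cv2.imwrite("pics/f.png",np.hstack([a[:560],b[:560]]))
```

```text
[0.55528417 0.22645872 0.17351639] [-1.57122597e+00  2.56852373e-04 -5.87524624e-03] [ 0.22843873 -0.1198457   0.41104565] 14.2
```

View pics/f.png

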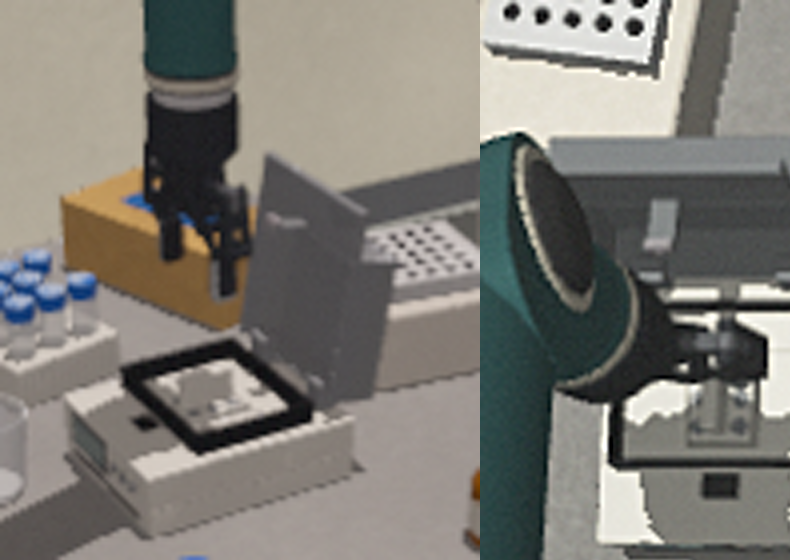

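play_rows --pt "0 0 -3 0 -1" --pt "0 0 -6 0 -1" --pt "0 0 -8 0 -1" --pt "0 0 -9.2 0 -1" --pt "0 0 -9.9 0 -1" --pt "0 0 -10.2 0 -1" --pt "0 0 -10.2 0 -1" --pt "0 0 -10.2 0 -1"

```text
t: 15.0
tool_pos: [0.5558, 0.2267, 0.0723]
eef_rot: [-1.57, -0.002, -0.006]
wrist_force: [-0.2, -0.3, -0.3]
opening: 0.0857
```

play_rows --pt "0 0 0 0 -0.5" --pt "0 0 0 0 0" --pt "0 0 0 0 0.3" --pt "0 0 0 0 0.5" --pt "0 0 0 0 0.6" --pt "0 0 0 0 0.7" --pt "0 0 0 0 0.8" --pt "0 0 0 0 0.9" --pt "0 0 0 0 1" --pt "0 0 0 0 1" --pt "0 0 0 0 1" --pt "0 0 0 0 1"

```text
t: 16.2
tool_pos: [0.5551, 0.2265, 0.0714]
eef_rot: [-1.571, -0.0, -0.006]
wrist_force: [-0.4, 0.5, 1.3]
opening: 0.0108
```

play_rows --pt "0 0 0.5 0 1" --pt "0 0 1.5 0 1" --pt "0 0 3 0 1" --pt "0 0 5 0 1" --pt "0 0 7 0 1" --pt "0 0 9 0 1" --pt "0 0 11 0 1" --pt "0 0 13 0 1" --pt "0 0 14 0 1" --pt "0 0 14 0 1" --pt "0 0 14 0 1"

```text
t: 17.3
tool_pos: [0.5547, 0.2263, 0.2111]
eef_rot: [-1.571, 0.0, -0.006]
wrist_force: [-0.5, -0.8, -1.5]
opening: 0.0108
```

Run:
```python
from h import *
for n in("side",):
    im=robot.snapshot(n);cv2.imwrite(f"pics/{n}6.png",im[:,:,::-1])
s=robot.state();print(s["tool_pos"],s["eef_rot"],s["wrist_force"],s["opening"],s["t"])
crop("pics/side6.png",230,70,350,210,4,"pics/g2.png")
```

```text
[0.5544139  0.22622638 0.21051073] [-1.57140283e+00  1.31478411e-03 -5.82539536e-03] [ 0.58336243 -0.05518179 -1.4419475 ] 0.010538270299603728 17.35
```

View pics/g2.png

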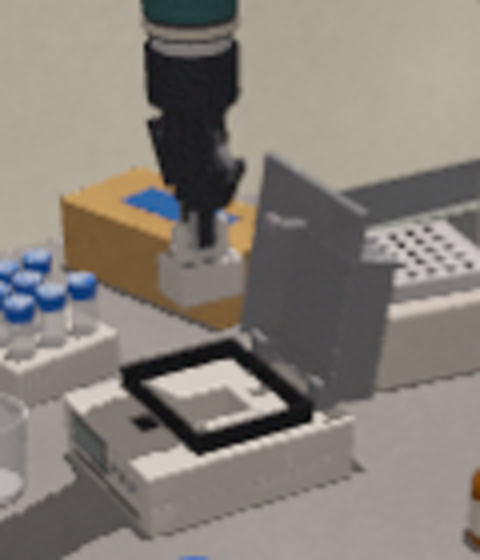

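play_rows --pt "0 -2 0 -0.01 1" --pt "0 -6 0 -0.03 1" --pt "0 -10.5 0 -0.05 1" --pt "0 -15 0 -0.07 1" --pt "0 -19.5 0 -0.09 1" --pt "0 -24 0 -0.11 1" --pt "0 -28.5 0 -0.13 1" --pt "-0.2 -33 0 -0.15 1" --pt "-0.4 -37.5 0 -0.17 1" --pt "-0.6 -42 0 -0.2 1" --pt "-0.8 -46 0 -0.22 1" --pt "-0.8 -48.5 0 -0.24 1"

```text
t: 18.55
tool_pos: [0.5443, -0.2637, 0.2106]
eef_rot: [-1.573, 0.002, -0.252]
wrist_force: [-1.1, 0.2, -0.4]
opening: 0.011
```

play_rows --pt "0 -0.8 0 -0.005 1" --pt "0 -1.1 -2 -0.005 1" --pt "0 -1.1 -5 -0.005 1" --pt "0 -1.1 -8 -0.005 1" --pt "0 -1.1 -10 -0.005 1" --pt "0 -1.1 -11.5 -0.005 1" --pt "0 -1.1 -12 -0.005 1" --pt "0 -1.1 -12 -0.005 1"

```text
t: 19.35
tool_pos: [0.5468, -0.2692, 0.0909]
eef_rot: [-1.571, 0.001, -0.251]
wrist_force: [-0.3, -0.1, -0.2]
opening: 0.0107
```

Run:
```python
from h import *
for n in("side","top"):
    im=robot.snapshot(n);cv2.imwrite(f"pics/{n}7.png",im[:,:,::-1])
s=robot.state();print(s["tool_pos"],s["eef_rot"],s["wrist_force"],s["opening"],s["t"])
crop("pics/side7.png",300,170,420,300,4,"pics/i2.png")
crop("pics/top7.png",330,140,440,270,4,"pics/i1.png")
cv2.imwrite("pics/i.png",np.hstack([cv2.imread("pics/i2.png")[:,:340],cv2.imread("pics/i1.png")]))
```

```text
[ 0.54766052 -0.2698316   0.09220618] [-1.57092819e+00 -1.56017719e-03 -2.50706858e-01] [-0.01157625  0.29781608 -0.88159092] 0.011137079807309219 19.45
```

View pics/i.png

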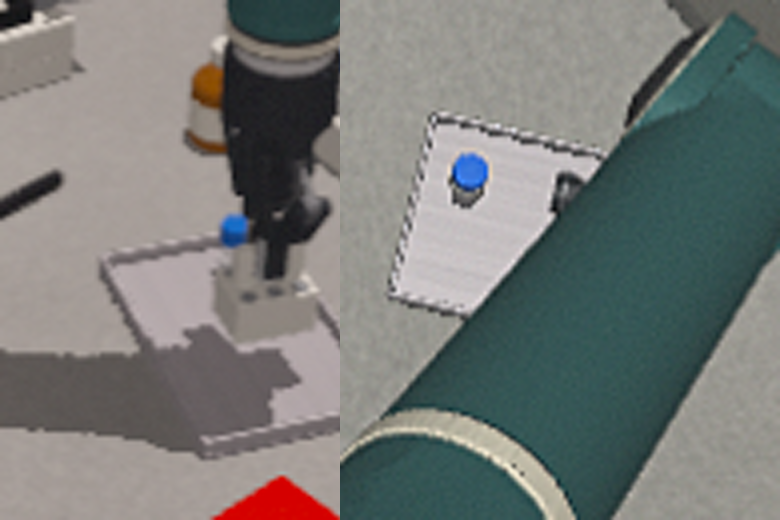

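play_rows --pt "0 0 -1.5 0 1" --pt "0 0 -3 0 1" --pt "0 0 -3.8 0 1" --pt "0 0 -4.1 0 1" --pt "0 0 -4.3 0 1" --pt "0 0 -4.4 0 1" --pt "0 0 -4.4 0 1"

```text
t: 20.15
tool_pos: [0.5472, -0.2697, 0.0475]
eef_rot: [-1.571, -0.0, -0.251]
wrist_force: [0.6, -0.1, 0.5]
opening: 0.0107
```

play_rows --pt "0 0 -0.1 0 1" --pt "0 0 -0.1 0 1"

```text
t: 20.35
tool_pos: [0.5472, -0.2696, 0.0465]
eef_rot: [-1.571, -0.0, -0.251]
wrist_force: [0.1, 0.6, -0.0]
opening: 0.0106
```

play_rows --pt "0 0 -0.1 0 1" --pt "0 0 -0.1 0 1"

```text
t: 20.55
tool_pos: [0.5472, -0.2696, 0.0454]
eef_rot: [-1.571, -0.0, -0.251]
wrist_force: [0.4, -0.3, 0.4]
opening: 0.0108
```

play_rows --pt "0 0 -0.05 0 1" --pt "0 0 -0.05 0 1"

```text
t: 20.75
tool_pos: [0.5472, -0.2696, 0.0454]
eef_rot: [-1.57, -0.0, -0.251]
wrist_force: [-2.3, 1.2, 4.8]
opening: 0.0112
```

play_rows --pt "0 0 -0.05 0 1" --pt "0 0 -0.05 0 1"

```text
t: 20.95
tool_pos: [0.5472, -0.2696, 0.0454]
eef_rot: [-1.57, -0.0, -0.251]
wrist_force: [-2.9, 2.0, 8.6]
opening: 0.0108
```

play_rows --pt "0 0 -0.05 0 1" --pt "0 0 -0.05 0 1"

```text
t: 21.15
tool_pos: [0.5472, -0.2696, 0.0454]
eef_rot: [-1.57, -0.001, -0.251]
wrist_force: [-3.6, 3.2, 13.4]
opening: 0.0111
```

play_rows --pt "0 0 0.1 0 1" --pt "0 0 0.1 0 0.6" --pt "0 0 0.1 0 0.4" --pt "0 0 0.1 0 0.2" --pt "0 0 0.1 0 0" --pt "0 0 0.1 0 -0.3" --pt "0 0 0.1 0 -0.3" --pt "0 0 0.1 0 -0.3"

```text
t: 21.95
tool_pos: [0.547, -0.2696, 0.0447]
eef_rot: [-1.571, 0.0, -0.251]
wrist_force: [0.6, -0.1, 0.6]
opening: 0.0557
```

play_rows --pt "0 0 1 0 -0.3" --pt "0 0 3 0 -0.3" --pt "0 0 6 0 -0.3" --pt "0 0 10 0 -0.3" --pt "-1 2 15 0 -0.3" --pt "-2 6 20 0 -0.3" --pt "-4 10 25 0 -0.3" --pt "-6 14 28 0 -0.3" --pt "-8 17 28 0 -0.3" --pt "-10 20 28 0 -0.3" --pt "-10 20 28 0 -0.3" --pt "-10 20 28 0 -0.3"

```text
t: 23.15
tool_pos: [0.4467, -0.0685, 0.3259]
eef_rot: [-1.569, -0.002, -0.248]
wrist_force: [0.5, -0.4, 0.7]
opening: 0.0553
```

Run:
```python
from h import *
for n in("side","top"):
    im=robot.snapshot(n);cv2.imwrite(f"pics/{n}8.png",im[:,:,::-1])
s=robot.state();print(s["tool_pos"],s["wrist_force"],s["opening"],s["t"])
crop("pics/side8.png",300,170,420,300,4,"pics/j2.png")
crop("pics/top8.png",330,140,440,270,4,"pics/j1.png")
cv2.imwrite("pics/j.png",np.hstack([cv2.imread("pics/j2.png")[:,:340],cv2.imread("pics/j1.png")]))
```

```text
[ 0.44731436 -0.07054246  0.32520006] [ 0.53742454 -0.6505991   0.33071012] 0.055358407895511635 23.25
```

View pics/j.png

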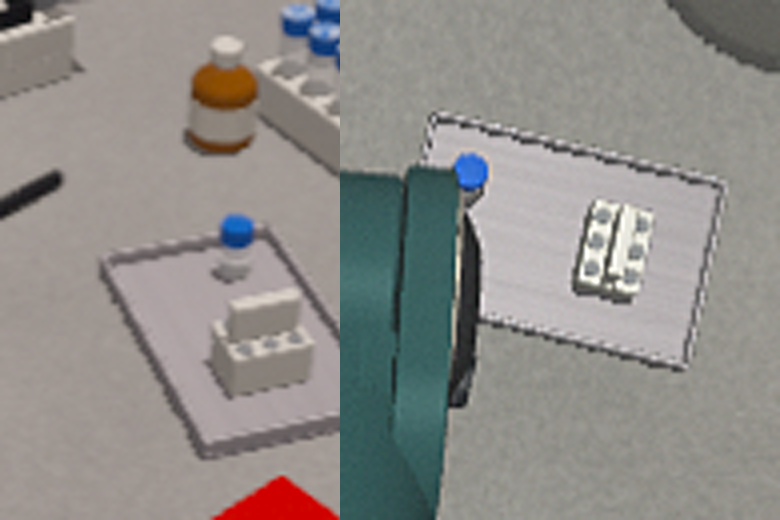

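View pics/side8.png

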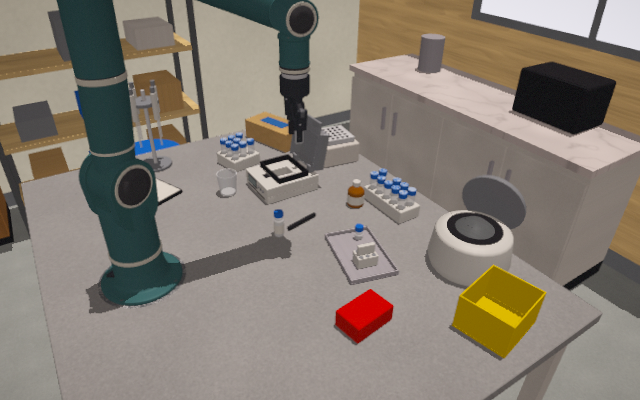

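The cartridge stands upright in the free half of the tray (side view about (365,255)). The lid is open at about (310,140), and the vial and the other bench items look unmoved. The hand is clear, so I'm handing in.

```bash
python3 -c "
from bench import robot
print(robot.sign_off())"
```

```text
the job is handed in; nothing more can be done
None
```

The job is done and handed in, at about 23 s of the 64 s allowed; the sign-off gave no verdict.

- **Latch:** I pressed the pad in steps of 1 mm, then 0.5 mm. The last reading was about 18 N vertical (about 19 N in all). That is above the 11–14 N at which the latch lets go, but under the 22 N limit. I saw no clear release in the force, so I pressed on until it was well past that range. The hand then went straight up and clear, and the lid opened fully by itself.
- **Cartridge:** I gripped it by its rib (opening about 11 mm), lifted it straight out and lowered it into the free half of the tray until the force rose. I pressed on to about 14 N before easing off and releasing, which was more than needed.
- **Last checks:** The final pictures show the lid open and the cartridge upright inside the rim. The vial is still standing, the bystanders in view look unmoved, and the hand is away from everything. I judged this by eye and did not remeasure the final positions or the lid angle.
- **Disagreement:** The side camera put points on the analyser about 6–9 mm lower in y than the top camera. I used the top camera, because the side view of the fingertip was off in a way that would explain the gap. The grasp fitted.

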